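# Set, lock and engage the thread winder

### The arm

A 7-joint arm with a two-finger parallel gripper is mounted at the origin on the work surface. World frame = base frame: x ahead of the robot, y to its left, z up, the work surface at z = 0. Lengths are in m, angles in rad, forces in N, time in s.
With the tool pointing down it reaches from about 0.4 to 0.9 m from the base axis. Payload 5.6 kg.
Tool frame: the origin (TCP) lies midway between the tips of the shut fingers; the grasp point (between the pads) lies 19 mm behind it; y points along the fingers, z is the direction in which the jaws open and shut, and the axes are right-handed (so a half turn about y gives the same grasp; the last joint's range is limited). The gripper opens to 92 mm and grips with 3 to 60 N. Pads are 20 mm wide; open, the fingers measure 128 mm over their backs; the gripper's body (75 mm by 189 mm) begins 69 mm behind the grasp point.
Start: joints at [1.221, 0.468, -0.012, 1.603, 0.006, 1.071, -0.056], TCP at [0.196, -0.62, 0.215] pointing down, gripper open.
Joint ranges: [-2.53, 2.53], [-0.31, 2.02], [-1.57, 1.55], [0.28, 2.44], [-1.29, 4.43], [0.15, 1.84], [-2.92, 2.92]. Speed limits (rad/s): [2.57, 2.57, 3.14, 3.14, 3.14, 3.14, 3.14].

### API

Orientations are given as a 3x3 rotation matrix whose columns are the frame's x, y, z axes.
In Python, from station import env, effector, solver, viewer, workorder, search_frame, tip_of gives the robot as it stands. Calls block until the motion is done:
- env.reach(position, orientation): joint-space move of the TCP to a pose.
- env.movel(position, frame=None, rate=0.15): straight line of the TCP; frame=None keeps the orientation; rate is the mean speed in m/s.
- env.goto_joints(angles): joint-space move.
- effector.release() and effector.grasp(squeeze=None): open the fingers fully, or close them until they stop; squeeze is the grip in N (None keeps the last).
- env.pause(seconds).
- solver.inverse_kinematics(position, orientation): joint angles nearest the present ones, or None.
- env.sense(): the state.
- viewer.read_camera(name): name is "scene" or "top"; returns (picture, depth): 420x560x3 uint8, red, green, blue; 420x560 float32, m along the optical axis (not along the pixel's ray), 0 where there is no reading.
- viewer.camera_info(name): a dict with "intrinsics" (3x3 intrinsics, pixels), "eye" and "rotation" of the camera in the world. Camera axes: x right, y up, looking along -z (the intrinsics and any distortion apply to the point x, -y, -z); pixel columns grow to the right and rows downward; lengths in m; the calibration is good to about 2 mm. A picture is of the moment at which its call begins. camera_info takes no time and is no camera call.
A pose or a line that the arm cannot do raises env.PlanningError and nothing moves.
- workorder.finish_job(): hands the job in, once; it reports no verdict.
Trained networks look in the newest picture that a camera, given by its name, has taken for a name from the list of things; names that differ only in an ending like _2 or _b are one class to them, and where a whole thing is asked for, a point or a joint stands for the part that bears it (a point fixed in the world has none). Each returns a list of dicts, best first, with "score" (0 to 1); they miss things now and then, are a little off and sometimes report something else, mostly with a low value. They report only what shows in the picture. A call takes as long as a camera call.
- search_frame(camera, name): "at" ([x, y, z] in m, in world coordinates, good to about 4 mm: the middle of the surface that is visible of it).
- tip_of(camera, name): "at" ([x, y, z] in m, in world coordinates, good to about 4 mm: a listed point, or the origin of a listed thing).
The state is a dict: "t": time; "joint_positions": joint angles; "joint_velocities": joint speeds; "tau": joint torques, N m; "ee_pos": TCP position; "tcp_rot": TCP orientation; "wrist_force": force on the tool from outside, world axes, zero at the start; "moment": the same for the moment, N m; "gripper_width": finger opening in m.
Only numpy, scipy, OpenCV 4.12 (cv2) and the standard library are available. Lean on these libraries where they do the work, as an engineer would, in place of code of your own. Each camera call takes 0.05 s, during which the arm holds its last target. There are 200 camera calls.

### The job

Get the thread winder ready to run: turn its black tension knob clockwise until the white pointer stands on the red mark, then pull the knob straight out to its stop so that it locks at that setting, and only then push the orange clutch lever right over to the back. Do not turn the ring with the red mark, do not pull the knob out while it is off the mark, and leave the spools, tin, mug and other things where they stand.

Things in the scene. Friction and masses are not known exactly. Their poses are not given: they have to be found in the camera images.
- dial_grip (a point): Where to grip the black tension knob: on its axis, half-way along a bar 44 mm long, 14 mm wide, 37 mm tall, 13 mm below its top. A skirt 48 mm across, 6 mm thick, lies under the bar, its underside 30 mm below this point. z points outward along the knob's axis, x along the bar to the end with the white pointer line, y across the bar. The point moves out with the knob when it is pulled.
- dial (a joint): Turn of the knob in rad, 0 to 1.8, growing clockwise as seen from outside the panel (a negative turn about z of dial_grip). Stiff (about 0.06 N m); stays where it is left. The pointer stands on the red mark when this equals joint mark. It starts 0.25 to 1.5 rad short of the mark.
- mark (a joint): Where the red mark stands round the knob, in rad, on the same scale and in the same sense as the joint dial. It is on a stiff metal ring under the knob, 76 mm across, that is not to be turned.
- mark_tip (a point): The red mark: a bright red bar 23 x 7 mm on the metal ring under the knob, from 25 to 48 mm off its axis; this point lies on it 34 mm from the knob's axis, 6 mm off the panel. Its z axis points outward from the panel, its x axis from the knob's axis through the mark.
- lock (a joint): How far the knob is pulled out along its axis, in m: 0 pushed in (the start), 0.012 at the outer stop (locked). Pulling takes about 5 N; it stays where it is left.
- clutch_tip (a point): Centre of the orange ball, 24 mm across, at the end of the clutch lever, a steel rod 10 mm thick on the winder's right side seen from the robot. The ball is 85 mm from the lever's hinge, a level axis along the winder's y. The axes turn with the lever and are those of the winder at joint value 0.
- clutch (a joint): Swing of the clutch lever in rad: at 0 it leans 0.5 rad from upright to the winder's front (the robot's side), 0.5 is upright, 1.0 leans 0.5 rad to the back (engaged, at its stop). It starts at 0 to 0.25, takes about 1.5 N at the ball to push, and stays where it is left.
- panel: The teal control panel at the winder's front left, 120 x 130 mm, sloping 15 degrees down towards the winder's front; a white disc with black ticks, 92 mm across, on it. The origin is on its face on the knob's axis, at x -45, y 70, z 75 mm of the winder; z points outward along the knob's axis, x up the slope. With the knob pushed in, its skirt is 8 mm off the face. Nothing else stands on the panel.
- winder: The thread winder, fixed: cream base plate 240 (x) x 300 (y) mm, 30 mm high; origin under its centre, on the table; x to its back, away from the robot, y to its left, z up. Clutch lever hinged at x 0, y -80, z 55 mm between dark cheeks 70 mm long (x), tops 70 mm above the table. Motor at the back with a fixed linen spool, 52 mm across, at x 75, y 20, spindle top at z 137 mm.
- red_spool_mid (a point): Bystander, to be left alone: small wooden spool of red thread, 30 mm across, 34 mm tall, standing on the winder's base plate between panel and lever; the point is on its centre line, half-way up.
- ochre_spool_mid (a point): Bystander, to be left alone: wooden spool of ochre thread, 40 mm across, 45 mm tall, on the table to the left of the winder, near its front; the point is on its centre line, half-way up.
- pin_tin_mid (a point): Bystander, to be left alone: round steel pin tin with a blue lid, 70 mm across, 28 mm tall, on the table to the right of the winder, near its front; the point is on its centre line, half-way up.
- mug_mid (a point): Bystander, to be left alone: blue ceramic mug, 80 mm across, 90 mm tall, on the table to the left of the winder; the point is on its centre line, half-way up.
- hoop_mid (a point): Bystander, to be left alone: wooden embroidery hoop lying flat, 130 mm across, 12 mm tall, on the table to the right of the winder; the point is on its centre line, half-way up.
- bead_jar_mid (a point): Bystander, to be left alone: amber glass bead jar with a wooden cap, 60 mm across, 85 mm tall, on the table to the right of the winder and behind the hoop; the point is on its centre line, half-way up.
- tape_case_mid (a point): Bystander, to be left alone: yellow tape-measure case, 55 x 55 x 24 mm, on the table to the left of the winder and behind the mug; the point is on its centre line, half-way up.

How it is judged:
By the outcome, as a careful person would: the job done as asked, in the order asked, and still so for the second after the job is handed in, with the robot touching nothing.
It also fails if it takes over 45 s, if anything falls off the work surface, if the arm or the gripper's body presses on something with over 40 N, if the wrist force passes 120 N, or if a joint passes its speed limit or range.

## Working session

There is one attempt and no reset: what is moved stays moved. The work goes in short steps, each a Python script; the robot and the scene stay as the last script left them, time stands still between calls to the robot, and variables do not carry over. Pictures are saved under pics/ and viewed, on a budget of 10 in all, crops included, one or two more only if the job needs it, and the job is handed in when it is done.

```bash
ls; mkdir -p pics; cat > h.py <<'E'
from station import env, effector, solver, viewer, workorder, search_frame, tip_of
import numpy as np, cv2
def snap(cam,fn,crop=None,k=1):
    p,d=viewer.read_camera(cam)
    im=p[:,:,::-1].copy()
    if crop: im=im[crop[0]:crop[1],crop[2]:crop[3]]
    cv2.imwrite('pics/'+fn,cv2.resize(im,None,fx=k,fy=k,interpolation=cv2.INTER_CUBIC)); return p,d
def deproj(cam,u,v,d):
    i=viewer.camera_info(cam);K=np.array(i['intrinsics'])
    c=np.stack([(u-K[0,2])/K[0,0]*d,-(v-K[1,2])/K[1,1]*d,-d],-1)
    return c@np.array(i['rotation']).T+np.array(i['eye'])
def proj(cam,P):
    i=viewer.camera_info(cam);K=np.array(i['intrinsics'])
    c=(np.array(P)-i['eye'])@np.array(i['rotation'])
    return np.array([K[0,0]*c[0]/-c[2]+K[0,2],K[1,1]*-c[1]/-c[2]+K[1,2]])
E
python3 - <<'E'
from h import *
a,_=snap('top','a.png');b,_=snap('scene','b.png')
cv2.imwrite('pics/ab.png',cv2.resize(np.vstack([a,b])[:,:,::-1],None,fx=.71,fy=.71,interpolation=cv2.INTER_AREA))
for n in ['dial_grip','mark_tip','clutch_tip','panel','winder','red_spool_mid']:
  for c in ['top','scene']:
    print(n,c,[(np.round(r['at'],4).tolist(),round(r['score'],2)) for r in tip_of(c,n)[:2]])
for c in ['top','scene']: print(viewer.camera_info(c))
E
```

```text
pics
dial_grip top [([0.5234, 0.247, 0.0453], 0.69), ([0.5321, 0.0721, 0.1133], 0.58)]
dial_grip scene [([0.5196, 0.244, 0.0434], 0.7), ([0.5269, 0.0703, 0.1136], 0.58)]
mark_tip top [([0.5679, 0.0646, 0.0901], 0.88)]
mark_tip scene [([0.5681, 0.066, 0.0884], 0.68), ([0.5802, -0.0715, 0.1338], 0.51)]
clutch_tip top [([0.5717, 0.0636, 0.0888], 0.57), ([0.5812, -0.0707, 0.1325], 0.49)]
clutch_tip scene [([0.5789, -0.0692, 0.1353], 0.46)]
panel top [([0.5385, 0.075, 0.0714], 0.91)]
panel scene [([0.5333, 0.0714, 0.0766], 0.95), ([0.4469, 0.1923, 0.0229], 0.62)]
winder top [([0.5992, 0.0166, -0.0034], 0.67)]
winder scene [([0.6021, 0.0187, -0.0019], 0.55)]
red_spool_mid top [([0.5218, -0.0148, 0.0489], 0.58)]
red_spool_mid scene []
{'intrinsics': array([[467.90205751,   0.        , 279.37411245],
       [  0.        , 467.90205751, 203.88037234],
       [  0.        ,   0.        ,   1.        ]]), 'eye': array([0.43367638, 0.02244301, 1.0600417 ]), 'rotation': array([[ 0.0251453 ,  0.98483622, -0.17165472],
       [-0.99962694,  0.02660184,  0.00618998],
       [ 0.01066245,  0.17143503,  0.98513773]])}
{'intrinsics': array([[441.73958377,   0.        , 282.77300014],
       [  0.        , 441.73958377, 210.39601114],
       [  0.        ,   0.        ,   1.        ]]), 'eye': array([0.91015998, 0.54496467, 0.97765179]), 'rotation': array([[-0.83405608, -0.44996832,  0.31918484],
       [ 0.55166336, -0.68471189,  0.47627426],
       [ 0.00424133,  0.57332202,  0.81931915]])}
```

```bash
python3 - <<'E'
from h import *
a=cv2.imread('pics/a.png')
print(proj('top',[.532,.071,.113]),proj('top',[.568,.065,.09]))
u,v=proj('top',[.535,.072,.1]).astype(int)
c=cv2.resize(a[v-45:v+45,u-45:u+45],(540,540),interpolation=cv2.INTER_CUBIC)
print(u,v);cv2.imwrite('pics/c.png',c)
E
```

```text
[251.69830692 235.53154768] [255.6989601  219.60446888]
251 234
```

View pics/ab.png

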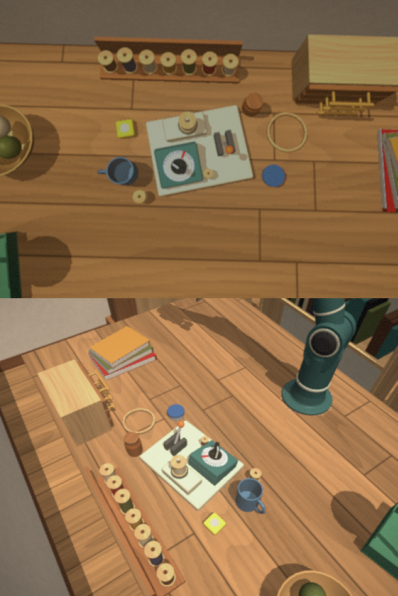

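View pics/c.png

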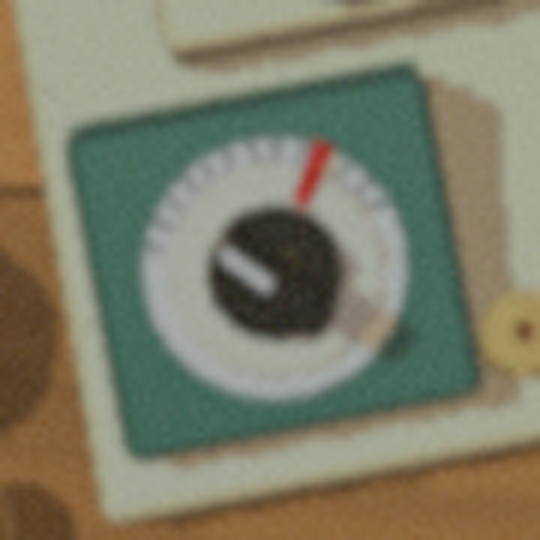

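The pictures show the panel at the winder's front left, yawed about 10° left. In the crop the red mark is at (315,172), the pointer runs from (270,290) to (222,250), so it has to turn roughly 70° clockwise. The lever's orange ball is nearer the robot and free. Next I rectify the panel plane to measure this.

```bash
cat >> h.py <<'E'
def frame(yaw):
    c,s=np.cos(yaw),np.sin(yaw);W=np.array([[c,-s,0],[s,c,0],[0,0,1.]])
    a=np.radians(15);P=np.array([[np.cos(a),0,-np.sin(a)],[0,1,0],[np.sin(a),0,np.cos(a)]])
    return W,W@P
S=4000; H=90  # px per m, half-size mm
def rect(cam,img,o,R,h):
    # rectified: column right = -y(panel), row up = +x
    n=int(2*H*S/1000)
    uv=np.array([[0,0],[n,0],[n,n],[0,n]],np.float32)
    P=[o+R@np.array([(n/2-v)/S,(n/2-u)/S,h]) for u,v in uv]
    src=np.array([proj(cam,p) for p in P],np.float32)
    return cv2.warpPerspective(img,cv2.getPerspectiveTransform(src,uv),(n,n),flags=cv2.INTER_CUBIC)
def toxy(u,v): n=2*H*S/1000; return np.array([(n/2-v)/S,(n/2-u)/S])
def mean_img(cam,k=4): return np.mean([viewer.read_camera(cam)[0].astype(np.float32) for _ in range(k)],0).astype(np.uint8)
def largest(m):
    c,_=cv2.findContours(m.astype(np.uint8),cv2.RETR_EXTERNAL,cv2.CHAIN_APPROX_NONE);return max(c,key=cv2.contourArea)
E
cat > meas.py <<'E'
from h import *
def panelfit(cam,img):
    o=np.array([.536,.073,.0735]);yaw=.17
    for _ in range(5):
        W,R=frame(yaw);r=rect(cam,img,o,R,0);hsv=cv2.cvtColor(r,cv2.COLOR_RGB2HSV)
        m=(hsv[...,0]>70)&(hsv[...,0]<100)&(hsv[...,1]>70)
        c=largest(m);(u,v),(w,h),a=cv2.minAreaRect(c)
        yaw+=-np.radians((a+45)%90-45)
        # disc
        d=m.copy().astype(np.uint8);f=np.zeros_like(d);cv2.drawContours(f,[c],-1,1,-1)
        e=largest((f>0)&(d==0));(eu,ev),(ew,eh),_=cv2.fitEllipse(e)
        o=o+R@np.r_[toxy(eu,ev),0]
    return o,yaw,(w/S,h/S),toxy(u,v),(ew/S,eh/S)
if __name__=='__main__':
    out=[]
    for cam in ['top','scene']:
        img=mean_img(cam);o,yaw,sz,pc,e=panelfit(cam,img)
        W,R=frame(yaw);print(cam,o,yaw,'rect',sz,'rectcentre',pc,'disc',e)
        r0=rect(cam,img,o,R,.006);hsv=cv2.cvtColor(r0,cv2.COLOR_RGB2HSV)
        red=((hsv[...,0]<8)|(hsv[...,0]>172))&(hsv[...,1]>130)&(hsv[...,2]>110)
        (u,v),wh,a=cv2.minAreaRect(largest(red));x,y=toxy(u,v);print(' mark',x,y,np.array(wh)/S,'ang',np.arctan2(y,x),'rot',a)
        r1=rect(cam,img,o,R,.051)
        hh=slice(260,460);sub=cv2.cvtColor(r1,cv2.COLOR_RGB2GRAY)
        yy,xx=np.mgrid[:720,:720];near=np.hypot(xx-360,yy-360)<26*4
        m=(sub>115)&near
        n,l,st,ce=cv2.connectedComponentsWithStats(m.astype(np.uint8))
        for i in range(1,n):
            if st[i,4]>150:
                (u,v),wh,a=cv2.minAreaRect(largest(l==i));x,y=toxy(u,v);print(' ptr',x,y,np.array(wh)/S,np.arctan2(y,x),a)
        out.append(np.hstack([r0[160:560,160:560],r1[160:560,160:560]]))
    cv2.imwrite('pics/d.png',cv2.resize(np.vstack(out)[:,:,::-1],(600,600)))
E
python3 meas.py
```

```text
top [0.54046017 0.07329753 0.07469084] 0.22258305045917853 rect (0.1155, 0.12375) rectcentre [0.0025   0.000375] disc (0.09745610046386718, 0.0987795639038086)
 mark 0.03194962692260742 -0.01945811462402344 [0.00511175 0.02122446] ang -0.547028958263333 rot 31.218400955200195
 ptr -0.004475860595703125 0.00110443115234375 [0.05191054 0.04269033] 2.8996725022392678 13.861026763916016Traceback (most recent call last):
  File "meas.py", line 17, in <module>
    img=mean_img(cam);o,yaw,sz,pc,e=panelfit(cam,img)
                                    ~~~~~~~~^^^^^^^^^
  File "meas.py", line 11, in panelfit
    e=largest((f>0)&(d==0));(eu,ev),(ew,eh),_=cv2.fitEllipse(e)
                                              ~~~~~~~~~~~~~~^^^
cv2.error: OpenCV(4.12.0) /io/opencv/modules/imgproc/src/shapedescr.cpp:361: error: (-201:Incorrect size of input array) There should be at least 5 points to fit the ellipse in function 'fitEllipseNoDirect'
```

```bash
python3 - <<'E'
import re
s=open('meas.py').read()
s=s.replace("img=mean_img(cam);o,yaw,sz,pc,e=panelfit(cam,img)\n        W,R=frame(yaw);print(cam,o,yaw,'rect',sz,'rectcentre',pc,'disc',e)",
"""img=mean_img(cam)
        if cam=='top': o,yaw,sz,pc,e=panelfit(cam,img); print(o,yaw,sz,pc,e)
        W,R=frame(yaw)""").replace("(sub>115)&near","(sub>130)&near")
s=s.replace("out.append(","""for q in (r0,r1):
            cv2.circle(q,(360,360),184,(255,0,255),1);cv2.circle(q,(360,360),96,(255,0,255),1);cv2.drawMarker(q,(360,360),(0,255,0),0,12)
        out.append(""")
open('meas.py','w').write(s)
E
python3 meas.py
```

```text
[0.5405889  0.0735795  0.07473774] 0.22279783440109344 (0.11584440612792969, 0.12377251434326172) [ 2.28944397e-03 -2.12860107e-06] (0.0975548095703125, 0.09818464660644531)
 mark 0.03181470489501953 -0.019541175842285156 [0.00521536 0.02135997] ang -0.550808631088799 rot 32.47119140625
 ptr -0.008201675415039062 0.008488433837890625 [0.0519829  0.02837607] 2.3390148416575975 45.984371185302734
 ptr 0.00905054473876953 0.008452445983886718 [0.01912287 0.0049488 ] 0.7512402224655106 46.12330627441406
 mark 0.03150984191894531 -0.01640135955810547 [0.0059705  0.02318151] ang -0.47992494503981287 rot 29.275251388549805
 ptr 0.020625 -0.005875 [0.01025 0.01425] -0.27749901866377824 90.0
 ptr 0.009387771606445312 0.014371749877929687 [0.02085356 0.02336338] 0.9921677822235597 88.33971405029297
 ptr -0.015802955627441405 -0.0005439300537109375 [0.02007546 0.05003857] -3.107186722157056 88.1404037475586
```

View pics/d.png

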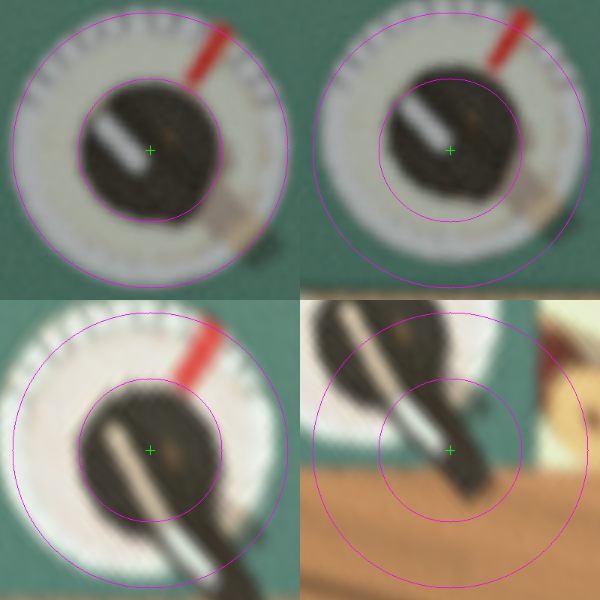

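The top-view pointer is on the bar at +0.75–0.77 rad and the mark at −0.55; the scene view gives about 0.70 and −0.50. That makes the turn about 1.3 rad. The network's dial_grip agrees with my panel origin within 2–3 mm. I'll check IK before moving.

```bash
cat >> h.py <<'E'
YAW=.215;W,R=frame(YAW);O=np.array([.5402,.0734,.0747]);N=R[:,2]
GRIP=O+N*.038
def tool(phi,flip=1):
    # jaw axis (tool z) across bar whose pointer is at angle phi in panel frame; tool y = -N
    z=flip*R@np.array([-np.sin(phi),np.cos(phi),0]);y=-N
    return np.stack([np.cross(y,z),y,z],1)
def tcp(out=0): return GRIP-N*.019+N*out
E
python3 - <<'E'
from h import *
s=env.sense();print(s['t'],s['tcp_rot'].round(2).tolist() if hasattr(s['tcp_rot'],'round') else s['tcp_rot'])
for f in (1,-1):
  for out in (.001,.16):
    for p in np.linspace(.78,-.56,4):
        q=solver.inverse_kinematics(tcp(out),tool(p,f));print(f,out,round(p,2),None if q is None else np.round(q,2))
E
```

```text
1.5 [[-0.95, -0.0, 0.3], [-0.3, -0.0, -0.95], [0.0, -1.0, 0.0]]
1 0.001 0.78 [ 0.8   0.85 -1.33  2.11  1.25  0.89  1.36]
1 0.001 0.33 [ 0.69  0.65 -1.11  2.12  1.05  0.68  1.04]
1 0.001 -0.11 [ 0.55  0.53 -0.9   2.13  0.86  0.55  0.73]
1 0.001 -0.56 [ 0.6   0.56 -0.97  2.12  0.92  0.59  0.24]
1 0.16 0.78 [ 0.97  0.22 -1.25  2.06  0.32  0.76  2.11]
1 0.16 0.33 [ 0.97  0.22 -1.25  2.06  0.32  0.76  1.67]
1 0.16 -0.11 [ 0.75  0.13 -0.99  2.07  0.17  0.74  1.35]
1 0.16 -0.56 [ 0.77  0.14 -1.    2.07  0.17  0.74  0.9 ]
-1 0.001 0.78 [ 0.41  0.46 -0.71  2.13  0.68  0.47 -1.37]
-1 0.001 0.33 [ 0.36  0.44 -0.65  2.14  0.62  0.46 -1.77]
-1 0.001 -0.11 [ 0.25  0.41 -0.52  2.14  0.49  0.42 -2.1 ]
-1 0.001 -0.56 [ 0.1   0.37 -0.34  2.15  0.32  0.39 -2.4 ]
-1 0.16 0.78 [ 0.71  0.12 -0.94  2.07  0.15  0.74 -0.88]
-1 0.16 0.33 [ 0.68  0.12 -0.9   2.07  0.13  0.74 -1.32]
-1 0.16 -0.11 [ 0.63  0.11 -0.85  2.08  0.12  0.73 -1.75]
-1 0.16 -0.56 [ 0.58  0.1  -0.79  2.08  0.1   0.73 -2.19]
```

```bash
python3 - <<'E'
from h import *
env.reach(tcp(.14),tool(.76,-1)); print(env.sense()['t'])
env.movel(tcp(.03),tool(.76,-1),rate=.15)
f=lambda l:print(l,round(env.sense()['t'],2),np.round(env.sense()['ee_pos'],4),np.round(env.sense()['wrist_force'],1),np.round(env.sense()['moment'],2),round(env.sense()['gripper_width'],4))
f('above');print(tcp(.03))
env.movel(tcp(.001),tool(.76,-1),rate=.08);f('down')
snap('scene','e.png',(120,330,180,460),2.5)
effector.grasp(squeeze=20);f('grip')
E
```

```text
4.1333
above 5.02 [0.5281 0.0709 0.1226] [-0.1  0.6 -0.1] [-0.07  0.2   0.01] 0.0921
[0.52780986 0.0706943  0.12203037]
down 5.53 [0.5353 0.0724 0.0944] [ 0.3  0.  -0.1] [-0.07  0.25  0.08] 0.0919
grip 6.73 [0.5338 0.0732 0.0937] [-4.3  2.   2.7] [0.54 1.17 0.12] 0.0138
```

View pics/e.png

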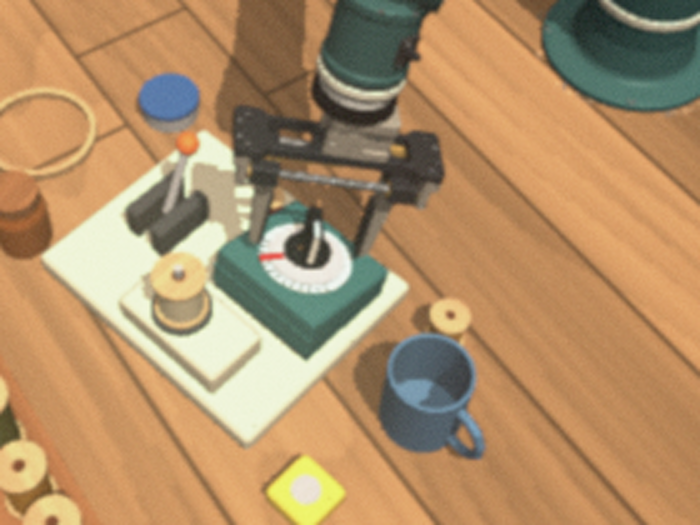

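The knob is held (13.8 mm wide, small forces) after a 1.5 mm shift in the grip. Next I turn it in small steps to about −0.52, release and look.

```bash
cat >> h.py <<'E'
GRIP=GRIP+np.array([-.0015,.0008,-.0004])
def st(l):
    s=env.sense();T=s['tcp_rot'];z=-(R.T@np.array(T))[:,2];print(l,'t',round(s['t'],2),'F',np.round(s['wrist_force'],1),'M',np.round(s['moment'],2),'w',round(s['gripper_width'],4),'phi',round(float(np.arctan2(-z[0],z[1])),3))
E
python3 - <<'E'
from h import *
st('0')
for p in np.linspace(.76,-.52,9)[1:]:
    env.reach(tcp(.001),tool(p,-1)); st('')
env.pause(.2);st('hold')
effector.release();st('rel')
env.movel(tcp(.12),tool(-.52,-1),rate=.2);st('up')
np.save('t.npy',mean_img('top'));np.save('s.npy',mean_img('scene'))
t=np.load('t.npy');s=np.load('s.npy')
u,v=proj('top',GRIP).astype(int);a=cv2.resize(t[v-40:v+40,u-40:u+40],(390,390),interpolation=cv2.INTER_CUBIC)
u,v=proj('scene',GRIP).astype(int);b=cv2.resize(s[v-40:v+40,u-40:u+40],(390,390),interpolation=cv2.INTER_CUBIC)
cv2.imwrite('pics/f.png',np.hstack([a,b])[:,:,::-1])
E
```

```text
0 t 6.73 F [-4.3  2.   2.7] M [0.54 1.17 0.12] w 0.0138 phi 0.761
 t 6.99 F [-1.3  1.8  0.9] M [0.19 0.46 0.05] w 0.0139 phi 0.604
 t 7.24 F [-1.5  1.3  0.4] M [0.34 0.62 0.07] w 0.0135 phi 0.447
 t 7.49 F [-2.3  2.8  2.4] M [0.55 0.71 0.16] w 0.0137 phi 0.288
 t 7.74 F [-2.3  4.1  1.8] M [0.81 0.88 0.24] w 0.0134 phi 0.129
 t 7.99 F [-3.2  3.3  1.4] M [0.97 0.88 0.23] w 0.0138 phi -0.033
 t 8.24 F [-3.2  4.9  1.7] M [1.03 0.88 0.33] w 0.0139 phi -0.192
 t 8.49 F [-3.2  4.9  2.1] M [1.1  0.89 0.29] w 0.0139 phi -0.352
 t 8.74 F [-3.   5.2  2.3] M [1.25 0.91 0.28] w 0.0141 phi -0.512
hold t 8.94 F [-3.8  4.8  3.2] M [1.29 0.93 0.34] w 0.0139 phi -0.512
rel t 10.15 F [ 0.9 -0.6 -0.1] M [-0.09  0.26 -0.  ] w 0.0919 phi -0.52
up t 10.89 F [-1.6 -0.2 -0.4] M [ 0.03  0.29 -0.  ] w 0.0921 phi -0.52
```

View pics/f.png

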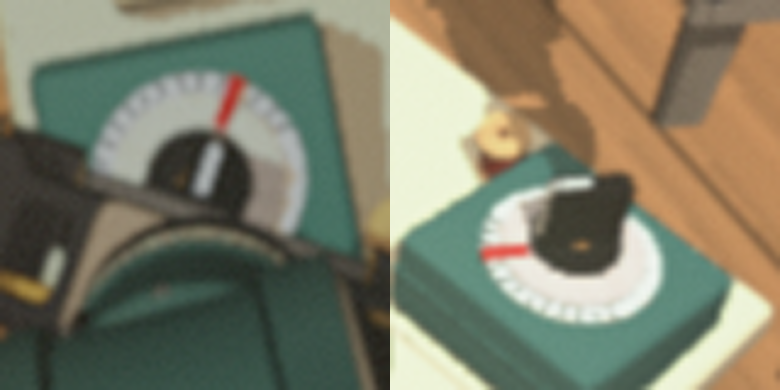

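The top crop shows the pointer running (203,192)→(215,142) and the mark (225,127)→(238,77). They look nearly in line, so I'll measure both more precisely.

```bash
cat > ang.py <<'E'
from h import *
def axis(w):
    v,u=np.nonzero(w>0);wt=w[v,u].astype(float);xy=np.stack([toxy(a,b) for a,b in zip(u,v)])
    c=np.average(xy,0,wt);C=np.cov(xy.T,aweights=wt);e,V=np.linalg.eigh(C);d=V[:,1]*np.sign(V[:,1]@c)
    return c,np.arctan2(d[1],d[0]),np.sqrt(12*e)
def measure(t,out=0.,th=(100,115,130),verbose=True):
    r0=rect('top',t,O,R,.006).astype(np.float32);r1=rect('top',t,O,R,.051+out).astype(np.float32)
    red=np.clip(r0[...,0]-np.maximum(r0[...,1],r0[...,2])-25,0,None)
    n,l,s,_=cv2.connectedComponentsWithStats((red>0).astype(np.uint8));i=1+np.argmax(s[1:,4])
    m=axis(red*(l==i));print('mark c',m[0].round(4),'posang',np.arctan2(*m[0][::-1]).round(3),'orient',m[1].round(3),'size',m[2].round(4))
    g=r1.min(2);yy,xx=np.mgrid[:720,:720]
    for T in th:
        w=np.clip(g-T,0,None);n,l,s,ce=cv2.connectedComponentsWithStats((w>0).astype(np.uint8))
        cand=[i for i in range(1,n) if s[i,4]>300 and s[i,4]<4000 and np.hypot(*toxy(*ce[i]))<.022]
        for i in cand:
            p=axis(w*(l==i));print(T,'ptr c',p[0].round(4),'posang',np.arctan2(*p[0][::-1]).round(3),'orient',p[1].round(3),'size',p[2].round(4))
    return r0,r1
if __name__=='__main__':
    r0,r1=measure(np.load('t.npy'))
    cv2.imwrite('pics/g.png',np.hstack([r0[160:560,160:560],r1[160:560,160:560]])[:,:,::-1])
    a=cv2.cvtColor(cv2.imread('pics/a.png'),cv2.COLOR_BGR2RGB);print('before');measure(a)
E
python3 ang.py
```

```text
mark c [0.0684 0.0822] posang 0.877 orient -0.001 size [0.0158 0.0438]
100 ptr c [ 0.0114 -0.0057] posang -0.459 orient -0.506 size [0.0055 0.0194]
115 ptr c [ 0.0114 -0.0057] posang -0.46 orient -0.508 size [0.0047 0.0186]
130 ptr c [ 0.0114 -0.0056] posang -0.461 orient -0.51 size [0.0039 0.0176]
before
mark c [-0.0301  0.0447] posang 2.164 orient 0.641 size [0.1297 0.262 ]
115 ptr c [0.0093 0.0083] posang 0.729 orient 0.746 size [0.0045 0.018 ]
130 ptr c [0.0092 0.0082] posang 0.73 orient 0.749 size [0.0035 0.0168][ WARN:0@0.138] global loadsave.cpp:1063 imwrite_ Unsupported depth image for selected encoder is fallbacked to CV_8U.
```

View pics/g.png

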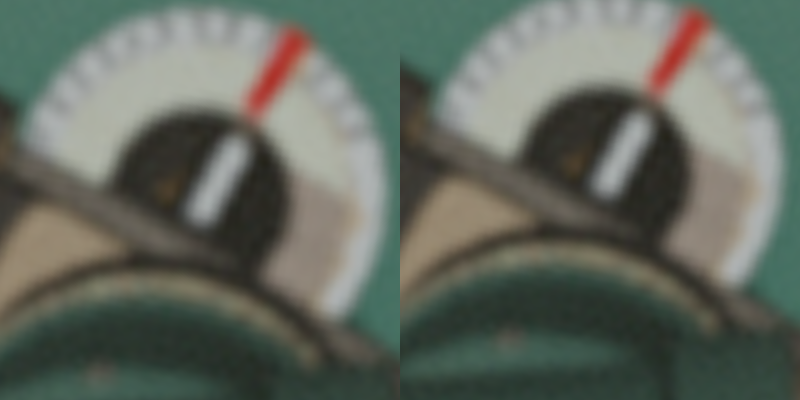

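```bash
python3 - <<'E'
s=open('ang.py').read()
s=s.replace("-25,0,None)\n","-25,0,None)\n    yy,xx=np.mgrid[:720,:720];rad=np.hypot(xx-360,yy-360)/4\n    red=np.clip(red-TH,0,None)*((rad>22)&(rad<52))\n").replace("verbose=True","TH=20")
s=s.split("if __name__")[0]
open('ang.py','w').write(s)
E
python3 - <<'E'
from ang import *
for f in ('t.npy','a'):
    t=np.load(f) if f!='a' else cv2.imread('pics/a.png')[:,:,::-1].copy()
    for TH in (10,30,50): measure(t,th=(),TH=TH)
# scene
import ang
t=np.load('s.npy');r=rect('scene',t,O,R,.006).astype(np.float32)
red=np.clip(r[...,0]-np.maximum(r[...,1],r[...,2])-60,0,None);yy,xx=np.mgrid[:720,:720];red*=(np.hypot(xx-360,yy-360)<210)
n,l,s,_=cv2.connectedComponentsWithStats((red>0).astype(np.uint8));i=1+np.argmax(s[1:,4]);m=axis(red*(l==i));print('scene',m,np.arctan2(*m[0][::-1]))
for n in('top','scene'): print(n,[(np.round(r['at'],4).tolist(),round(r['score'],2),(R.T@(np.array(r['at'])-O)).round(4)) for r in tip_of(n,'mark_tip')[:2]])
E
```

```text
mark c [ 0.0324 -0.0192] posang -0.534 orient -0.554 size [0.0055 0.0209]
mark c [ 0.0325 -0.0192] posang -0.534 orient -0.555 size [0.0045 0.0196]
mark c [ 0.0327 -0.0193] posang -0.534 orient -0.555 size [0.0035 0.0181]
mark c [ 0.0325 -0.0192] posang -0.534 orient -0.557 size [0.0055 0.0206]
mark c [ 0.0326 -0.0193] posang -0.534 orient -0.558 size [0.0044 0.0192]
mark c [ 0.0328 -0.0194] posang -0.534 orient -0.558 size [0.0034 0.0177]
scene (array([ 0.03195759, -0.01590468]), np.float64(-0.5051490210753424), array([0.00643283, 0.02176093])) -0.4617905422642393
top [([0.5699, 0.0638, 0.0869], 0.92, array([ 0.0292, -0.0157,  0.0048]))]
scene [([0.5673, 0.0644, 0.0852], 0.58, array([ 0.0264, -0.0146,  0.0038]))]
```

In the same picture, pointer and mark differ by about 0.047 rad (−0.508 against −0.555 by orientation, about the same by position). I'll regrip, turn that last bit, check the jaw angle, then pull.

```bash
python3 - <<'E'
from h import *
env.movel(tcp(.001),tool(-.515,-1),rate=.15)
effector.grasp(squeeze=35);st('grip')
env.reach(tcp(.001),tool(-.535,-1));env.reach(tcp(.001),tool(-.558,-1));env.pause(.3);st('turned')
s=env.sense();z=-(R.T@np.array(s['tcp_rot']))[:,2];phi=np.arctan2(-z[0],z[1])
assert abs(phi+.548)<.012,phi
p0=np.array(s['ee_pos'])
for o in (.004,.008,.011,.0125,.0135,.0145,.0155,.0165):
    env.movel(tcp(.001+o),tool(-.556,-1),rate=.03);s=env.sense()
    print(o,'out',np.round((np.array(s['ee_pos'])-p0)@N,4),'Fn',round(float(np.array(s['wrist_force'])@N),1));
    if np.array(s['wrist_force'])@N<-16: break
env.pause(.2);st('pulled')
E
```

```text
grip t 13.49 F [ 1.1  4.6 -0.3] M [0.72 0.02 0.19] w 0.0143 phi -0.514
turned t 14.29 F [ 1.7  5.3 -1.9] M [ 1.16 -0.02  0.32] w 0.0137 phi -0.558
0.004 out 0.0042 Fn -0.6
0.008 out 0.0082 Fn 0.8
0.011 out 0.0112 Fn -0.2
0.0125 out 0.0121 Fn -7.7
0.0135 out 0.0122 Fn -20.6
pulled t 15.81 F [ 10.2   7.4 -17.7] M [ 1.29 -0.95  0.22] w 0.0137 phi -0.556
```

The stop shows clearly at 12.2 mm. I ease off, release, retreat and check.

```bash
python3 - <<'E'
from h import *
from ang import *
env.movel(tcp(.001+.0125),tool(-.556,-1),rate=.03);st('eased')
effector.release();st('rel')
env.movel(tcp(.14),tool(-.556,-1),rate=.2);st('up')
t=mean_img('top');np.save('t2.npy',t);s=mean_img('scene')
measure(t,out=.012)
u,v=proj('top',GRIP).astype(int);a=cv2.resize(t[v-40:v+40,u-40:u+40],(390,390),interpolation=cv2.INTER_CUBIC)
u,v=proj('scene',GRIP).astype(int);b=cv2.resize(s[v-50:v+30,u-60:u+20],(390,390),interpolation=cv2.INTER_CUBIC)
cv2.imwrite('pics/k.png',np.hstack([a,b])[:,:,::-1])
for c in('top','scene'):
  for n in ('clutch_tip','dial_grip','winder'): print(c,n,[(np.round(r['at'],4).tolist(),round(r['score'],2)) for r in tip_of(c,n)[:3]])
E
```

```text
eased t 16.06 F [ 4.9  5.9 -7.3] M [ 1.21 -0.35  0.19] w 0.0137 phi -0.556
rel t 17.27 F [-0.1  1.  -1.1] M [0.02 0.24 0.01] w 0.0918 phi -0.556
up t 18.05 F [-1.   1.1 -0.6] M [0.01 0.29 0.  ] w 0.0919 phi -0.556
mark c [ 0.0327 -0.0193] posang -0.534 orient -0.553 size [0.005  0.0194]
100 ptr c [ 0.0115 -0.0064] posang -0.51 orient -0.548 size [0.0055 0.0204]
100 ptr c [-0.0177  0.0041] posang 2.917 orient 1.385 size [0.002  0.0182]
115 ptr c [ 0.0115 -0.0064] posang -0.511 orient -0.548 size [0.0047 0.0195]
130 ptr c [ 0.0114 -0.0064] posang -0.512 orient -0.549 size [0.0039 0.0186]
top clutch_tip [([0.5821, -0.0685, 0.1348], 0.46), ([0.66, 0.2509, 0.0072], 0.18)]
top dial_grip [([0.5282, 0.0699, 0.1244], 0.86)]
top winder [([0.5993, 0.0166, -0.0011], 0.71)]
scene clutch_tip [([0.578, -0.0686, 0.1338], 0.47)]
scene dial_grip [([0.5232, 0.0706, 0.1244], 0.75)]
scene winder [([0.6022, 0.0159, -0.0021], 0.58), ([0.4484, 0.189, 0.0216], 0.4), ([0.579, -0.0673, 0.1341], 0.27)]
```

View pics/k.png

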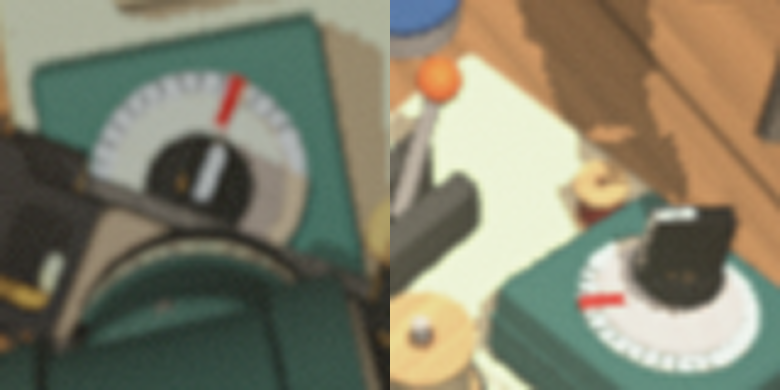

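The checks: pointer −0.548 against mark −0.553, and dial_grip risen about 12 mm. The knob is locked on the mark. Ball and hinge geometry also agrees (0.087 m arm, clutch ≈ 0.07). Now I push the lever with shut fingers.

```bash
cat >> h.py <<'E'
WO=np.array([.5992,.0156,0])
def wp(x,y,z): return WO+W@np.array([x,y,z])
def down(f):
    z=f*W[:,1];y=np.array([0,0,-1.]);return np.stack([np.cross(y,z),y,z],1)
E
python3 - <<'E'
from h import *
for f in (1,-1):
    qs=[solver.inverse_kinematics(wp(x,-.078,z),down(f)) for x,z in((-.09,.23),(-.09,.12),(.03,.12))];print(f,[None if q is None else np.round(q,2).tolist() for q in qs])
F=-1
env.reach(wp(-.09,-.078,.23),down(F));effector.grasp(squeeze=20);st('closed')
env.movel(wp(-.09,-.078,.12),down(F),rate=.15)
b=np.array(env.sense()['wrist_force'])
env.movel(wp(-.02,-.078,.121),down(F),rate=.08)
for x in (0,.01,.015,.018,.021,.024,.027,.03):
    env.movel(wp(x,-.078,.12),down(F),rate=.05);s=env.sense();fx=(np.array(s['wrist_force'])-b)@W[:,0]
    print(x,((np.array(s['ee_pos'])-WO)@W).round(4),round(float(fx),1),round(s['t'],2))
    if fx<-9: break
E
```

```text
1 [[1.03, 0.63, -1.31, 1.82, 0.66, 1.22, 1.31], [1.0, 0.88, -1.33, 1.91, 0.95, 1.17, 1.09], [0.81, 1.05, -1.33, 1.63, 1.05, 1.34, 1.09]]
-1 [[0.41, 0.29, -0.39, 1.85, 0.13, 1.03, -1.38], [0.36, 0.42, -0.33, 1.95, 0.19, 0.8, -1.44], [0.27, 0.59, -0.33, 1.67, 0.23, 0.92, -1.5]]
closed t 20.88 F [ 0.3 -0.5 -0.3] M [-0.03  0.02  0.01] w 0.0005 phi -0.0
0 [ 0.0005 -0.0778  0.1199] -0.7 23.33
0.01 [ 0.0106 -0.0779  0.12  ] -0.3 23.68
0.015 [ 0.0153 -0.078   0.12  ] -2.1 23.93
0.018 [ 0.0181 -0.078   0.1199] -1.0 24.18
0.021 [ 0.0192 -0.0781  0.1197] -6.3 24.43
0.024 [ 0.0195 -0.0781  0.1196] -14.5 24.68
```

The stop came at x = 0.0193, where 0.0187 was predicted. I retreat and verify everything.

```bash
python3 - <<'E'
from h import *
from ang import *
env.movel(wp(-.03,-.078,.12),down(-1),rate=.12)
env.movel(wp(-.05,-.078,.24),down(-1),rate=.2)
q=list(env.sense()['joint_positions']);q[0]-=.9;env.goto_joints(q)
st('away')
t=mean_img('top');s=mean_img('scene');measure(t,out=.012)
cv2.imwrite('pics/z.png',np.hstack([cv2.resize(t[130:300,170:420],(400,272)),cv2.resize(s[150:330,150:415],(400,272))])[:,:,::-1])
for c in('top','scene'):
  for n in ('clutch_tip','dial_grip','red_spool_mid'):
    r=tip_of(c,n)[:2];print(c,n,[(((np.array(k['at'])-WO)@W).round(4).tolist(),round(k['score'],2)) for k in r])
print(env.sense()['t'])
E
```

```text
away t 27.85 F [-0.  -0.2 -0.1] M [-0.07 -0.07  0.04] w 0.0 phi 0.881
mark c [ 0.0327 -0.0193] posang -0.534 orient -0.553 size [0.0049 0.0195]
100 ptr c [ 0.0115 -0.0064] posang -0.509 orient -0.549 size [0.0053 0.0201]
115 ptr c [ 0.0114 -0.0064] posang -0.51 orient -0.549 size [0.0045 0.0192]
130 ptr c [ 0.0114 -0.0064] posang -0.512 orient -0.55 size [0.0036 0.0182]
top clutch_tip [([0.0364, -0.0784, 0.1282], 0.51)]
top dial_grip []
top red_spool_mid [([-0.083, -0.0142, 0.0491], 0.61)]
scene clutch_tip [([0.0385, -0.0757, 0.1325], 0.64)]
scene dial_grip [([-0.0643, 0.0701, 0.1265], 0.79)]
scene red_spool_mid [([-0.0803, -0.009, 0.0482], 0.69)]
28.55
```

View pics/z.png

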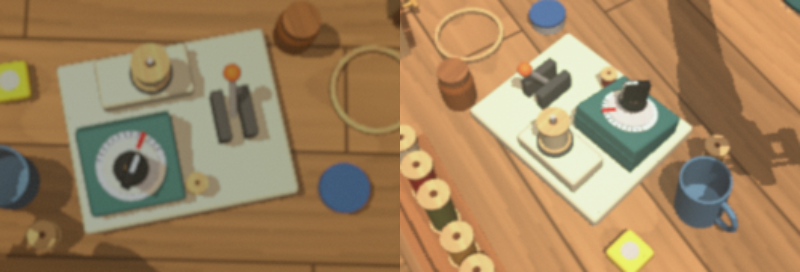

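The lever leans to the back (ball at (232,72) in the left half), the pointer is in line with the mark, and nothing else has moved. I'll hand it in.

```bash
python3 -c "
from h import *
workorder.finish_job();print(env.sense()['t'])"
```

```text
the job is handed in; nothing more can be done
the job is handed in; nothing more can be done
```

The thread winder is set up in the order asked and the job is handed in, at about 28.6 s on the robot's clock. No verdict was reported.

- **Knob on the mark:** I turned it clockwise about 1.3 rad in total. The first stop left it about 0.047 rad short, so I regripped and finished the turn before pulling. The last top picture puts the pointer at −0.549 rad and the mark at −0.553 rad. The mark stayed put throughout, so the ring was not turned.
- **Knob locked:** I pulled it straight out until it hit its stop at 12.2 mm. The networks' reading of its height rose by 11–13 mm, and the pointer angle did not change.
- **Clutch lever:** I then pushed it to the back with shut fingers until the force rose at the stop, 0.6 mm from where I predicted it. The ball was measured at winder x 36–39 mm, against about 41 mm expected at the stop, which is within the networks' accuracy.
- **Other things:** none of the spools, tin, mug or other things looks moved in the last pictures. I compared them by eye, and the arm was clear of everything at hand-in.

**Checks that disagreed:**
- The scene camera and the networks put the mark nearer −0.50 rad. I trusted the top camera because it shows pointer and mark together.
- By position rather than direction, pointer and mark differ by about 0.02 rad. That fits a sub-millimetre error in the knob's centre.
- The force measured during the pull was near 0 N, not the 5 N stated. The stop itself was clear.
- In the last round the top camera did not find the knob's grip point; the scene camera did.

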